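# Open the spring jaw of a frame-riveting fixture to its setting

### The job

Fit the big aluminium spool (the hollow bush with two wide flanges) over the upright spindle of the riveting fixture, fully down on its round seat, and let go of it; then take the fixture's spring-loaded jaw by its upright tab and draw it back against the spring until its pointer is exactly in line with the ridge of the little brass setting block, and finish while still holding the jaw there, steady, so a spectacle frame could be laid in. Leave the spool seated and the other things on the bench where they are.

Things in the scene. Friction and masses are not known exactly. Their poses are not given: they have to be found in the camera images.
- spool: the aluminium spool, standing upright at the robot's right among other bushes: 40 mm tall, two flanges of 44 mm diameter (lower 8 mm, upper 10 mm thick), neck 28 mm diameter, through bore 15 mm diameter, about 0.1 kg. The largest flanged bush. Origin: centre of its underside; z up along the bore. Grip it from above over the upper flange
- spindle_seat (a point): where the underside centre of the seated spool belongs: top of the cream round seat (90 mm diameter), on the spindle axis, 40 mm above the table. The steel spindle, 12 mm diameter, rises 50 mm above this point; coned tip. Axes as the fixture's. The jaw's nose at home ends 50 mm away on the -x side, up to 12 mm above the seat: grip the spool across y for most room
- fixture: the fixed riveting fixture: wooden board 300 (x) x 160 (y) x 22 mm with the round seat and spindle at its +x end and a steel rail with the spring jaw at its -x end; steel punches up to 30 mm tall stand in its two far corners. Origin: centre of the board's underside. x runs along the rail from jaw to spindle, z up; yaw varies by about half a radian
- jaw (a joint): travel of the spring jaw in m: 0 at home (pushed towards the spindle by its spring), grows up to 0.09 as it is drawn along the fixture's -x, away from the spindle and roughly towards the robot. The spring pulls it home with about 3.5 N at 0, growing by 0.5 N for every 10 mm; let go, it runs back
- jaw_tab (a point): top middle of the jaw's upright aluminium pull tab, 98 mm above the table; moves with the jaw. The tab is 12 mm thick along the fixture's x, 40 mm wide along y, and rises 44 mm above the dark jaw block (50 x 46 mm, top 54 mm above the table). Fingers can close on it from above along the fixture's x. Axes as the fixture's
- jaw_pointer (a point): tip of the steel pointer, a bar 5 mm wide that sticks out of the jaw block to the fixture's +y, in line with the tab, 48 mm above the table; moves with the jaw. Axes as the fixture's
- setting_line (a point): the ridge (4 mm wide, along y) on top of the brass setting block, 22 x 22 mm, this point 48 mm above the table; it stands fixed beside the rail on the fixture's +y side, 35 to 75 mm behind the jaw's home position (towards -x). The jaw is at its setting when the pointer has the same x along the fixture as this point. Axes as the fixture's
- small_bush: a smaller solid-looking aluminium bush, 28 mm diameter, 25 mm tall, with flanges like the spool. Not to be used. Origin: centre of its underside
- plain_sleeve: a plain aluminium cylinder without flanges, 30 mm diameter, 55 mm tall, standing. Not to be used. Origin: centre of its underside
- spectacle_front: a white plastic spectacle front lying flat beyond the bushes, 46 x 140 x 6 mm, long side along its own y. Origin: centre of its underside
- pin_vise: a thin steel pin vise lying flat, 11 mm thick, 120 mm long along its own x. Origin: underside, near its middle
- pliers: small pliers with black grips lying on the robot's left, 140 mm long along their own x, 75 mm over the grips, 14 mm high. Origin: at the pivot, on the table
- rivet_jar: a glass jar with white cap, 56 mm diameter, 60 mm tall, on the robot's left. Origin: centre of its underside
Mind the look-alikes: they are no part of the job. What is shaped like the spool but orange is not meant.

How it is judged:
By the outcome, as a careful person would: the job done as asked, in the order asked, and still so for the second after the job is handed in, while the arm keeps its last pose, push and grip.
It also fails if it takes over 64 s, if anything falls off the work surface, if the arm or the gripper's body presses on something with over 40 N, if the wrist force passes 120 N, or if a joint passes its speed limit or range.

### The arm

A 6-joint arm with a two-finger parallel gripper is mounted at the origin on the work surface. World frame = base frame: x ahead of the robot, y to its left, z up, the work surface at z = 0. Lengths are in m, angles in rad, forces in N, time in s.
With the tool pointing down it reaches from about 0.35 to 0.775 m from the base axis. Payload 7.3 kg.
Tool frame: the origin (TCP) lies between the finger pads; the fingertips stand 14 mm ahead of it and the grasp point (between the pads) lies 5 mm behind it; z points along the fingers, y is the line along which they close (so a half turn about z gives the same grasp; the last joint's range is limited). The gripper opens to 92 mm and grips with 3 to 60 N. Pads are 19 mm wide; open, the fingers measure 130 mm over their backs; the gripper's body (75 mm by 190 mm) begins 47 mm behind the grasp point.
Start: joints at [-0.146, 0.342, 1.524, -0, 1.275, -0.146], TCP at [0.525, 0, 0.241] pointing down, gripper open.
Joint ranges: [-2.53, 2.53], [-0.77, 2.02], [0.04, 2.7], [-1, 4.14], [0.28, 2.66], [-3.11, 3.11]. Speed limits (rad/s): [2.57, 2.57, 3.14, 3.14, 3.14, 3.14].

### API

Orientations are given as [roll, pitch, yaw] about the fixed x, y, z axes, in that order (R = Rz(yaw) Ry(pitch) Rx(roll)).
In Python, from cell import robot, eyes gives the robot as it stands. The module is installed in compiled form; this text tells all that it offers.
- The arm moves only by the shell command python3 -m handwheel 'ROWS' [FORCE]. ROWS is JSON, one flat list of numbers, 5 for each row, row after row: the shift along the world's x, y, z in mm, then the turn about the world's z in rad, then the opening, from 0 (shut) to 1 (fully open). In form: [x, y, z, spin, jaw, x, y, z, spin, jaw, ...]. A call has 1 to 8 rows; each row shifts and turns the commanded pose from where the row before left it; what a row does not reach is not made up. A row lasts 1/10 s, in which the tool goes at most 50 mm and 8.59 degrees, less where a joint would pass 70% of its speed; a pose out of reach is approached as far as the arm can. A call with a gripper value outside its range is refused whole. The fingers move at their own pace and stop on an object; FORCE is the grip in N (left out, the last holds). Time passes only in rows, so rows that do not move let the fingers close. It gives the time, the measured TCP pose, the force, the opening and the grip force at its end, in the units of the state.
- robot.observe(): the state, without advancing time (a new reading comes with each control period).
- eyes.read_camera(name): name is "scene" or "side" or "wrist"; returns (picture, depth): 400x640x3 uint8, blue, green, red; 400x640 float32, m along the optical axis (not along the pixel's ray), 0 where there is no reading.
- eyes.calibration(name): a dict with "fx", "fy", "cx", "cy" (pixels), "dist_coeffs" ([k1, k2, p1, p2, k3] as OpenCV has them; the pictures are not rectified), "world_to_cam" (4x4, takes a point from world to camera coordinates). Camera axes: x right, y down, z forward; pixel columns grow to the right and rows downward; lengths in m; the calibration is good to about 2 mm. A picture is of the moment at which its call begins: read the wrist's pose just before it. calibration takes no time and is no camera call; for the wrist camera it gives the pose at the moment of the call.
- robot.hand_in(): hands the job in; it is judged then, once.
The state is a dict: "time": time; "qpos": joint angles; "qvel": joint speeds; "joint_efforts": joint torques, N m; "tool_pos": TCP position; "tool_rot": TCP orientation; "contact_force": force on the tool from outside, world axes, zero at the start; "torque": the same for the moment, N m; "opening": finger opening in m; "grip_force": force on a finger pad.
Only numpy, scipy, OpenCV 4.12 (cv2) and the standard library are available. Lean on these libraries where they do the work, as an engineer would, in place of code of your own. Each camera call takes 0.05 s, during which the arm holds its last target. There are 200 camera calls.

## Working session

There is one attempt and no reset: what is moved stays moved. The work goes in short steps, Python scripts to look and compute and a shell command to move; the robot and the scene stay as the last step left them, time stands still between calls to the robot, and variables do not carry over. Pictures are saved under pics/ and viewed, at most 12 in all, crops included, and the job is handed in when it is done.

```bash
mkdir -p pics && cat > h.py <<'E'
import numpy as np, cv2
from cell import robot, eyes
def snap(n, f):
    c=eyes.calibration(n); p,d=eyes.read_camera(n); cv2.imwrite(f'pics/{f}.png',p); np.savez(f'pics/{f}.npz',d=d,p=p,W=c['world_to_cam'],K=[c['fx'],c['fy'],c['cx'],c['cy']],D=c['dist_coeffs'])
def load(f):
    return np.load(f'pics/{f}.npz')
def rays(z,uv):
    fx,fy,cx,cy=z['K'];K=np.array([[fx,0,cx],[0,fy,cy],[0,0,1]])
    q=cv2.undistortPoints(np.array(uv,float).reshape(-1,1,2),K,z['D']).reshape(-1,2)
    return np.c_[q,np.ones(len(q))]
def onplane(f,uv,h):
    z=load(f);r=rays(z,uv);W=z['W'];R=W[:3,:3];C=-R.T@W[:3,3];d=r@R
    return C+d*((h-C[2])/d[:,2])[:,None]
def bydepth(f,uv):
    z=load(f);r=rays(z,uv);W=z['W'];R=W[:3,:3];C=-R.T@W[:3,3]
    uv=np.array(uv).round().astype(int).reshape(-1,2);return C+(r*z['d'][uv[:,1],uv[:,0]][:,None])@R
def cloud(f):
    z=load(f);v,u=np.mgrid[0:400,0:640];uv=np.c_[u.ravel(),v.ravel()]
    P=bydepth(f,uv);ok=z['d'].ravel()>0
    return P.reshape(400,640,3),ok.reshape(400,640)
E
python3 - <<'E'
from h import *
s=robot.observe();print(s['time'],s['tool_pos'],s['tool_rot'],s['opening'])
snap('scene','s0');snap('side','d0');snap('wrist','w0')
for n in('scene','side','wrist'):
    W=eyes.calibration(n)['world_to_cam'];print(n,(-W[:3,:3].T@W[:3,3]).round(3),W[:3,:3].round(2).tolist())
a=cv2.imread('pics/s0.png');cv2.imwrite('pics/s0b.png',cv2.resize(a,(800,500)))
E
```

```text
0.0 [5.24627363e-01 9.37775151e-05 2.40036469e-01] [-3.14008763e+00 -2.38490120e-04  1.57078406e+00] 0.09191899140492889
scene [ 1.187 -0.683  0.784] [[0.77, 0.64, 0.01], [0.39, -0.45, -0.81], [-0.51, 0.62, -0.59]]
side [0.007 0.811 0.679] [[-0.8, -0.6, -0.01], [-0.3, 0.41, -0.86], [0.52, -0.68, -0.51]]
wrist [0.525 0.066 0.384] [[1.0, -0.0, -0.0], [-0.0, -0.97, 0.24], [-0.0, -0.24, -0.97]]
```

View pics/s0.png

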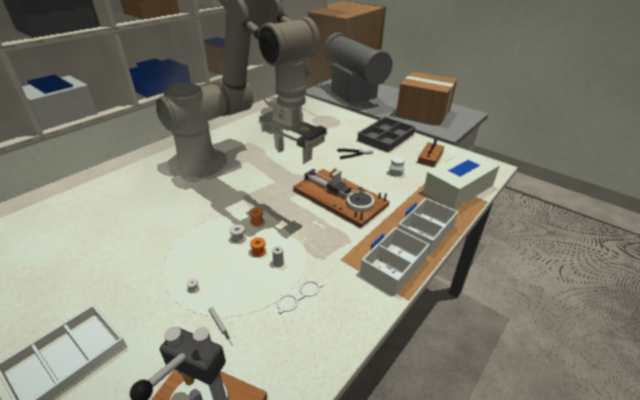

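The scene view shows the fixture around (342,195). Bush candidates are grey (237,232), grey and taller (278,256), small grey (193,286), and orange (257,215) and (259,245). The grey flanged bush at (237,232) looks like the spool. (278,256) looks like the sleeve and (193,286) the small bush. I'll confirm this in an enlarged crop.

```bash
python3 - <<'E'
from h import *
a=cv2.imread('pics/s0.png')
x=cv2.resize(a[195:305,170:310],(760,597),interpolation=cv2.INTER_CUBIC);cv2.imwrite('pics/c1.png',x)
print(bydepth('s0',[(237,227),(278,249),(193,283),(257,210),(259,240),(360,200)]).round(3))
P,ok=cloud('s0')
for n,(u0,u1,v0,v1) in dict(cand=(225,250,220,245)).items():
    Q=P[v0:v1,u0:u1].reshape(-1,3);t=Q[(Q[:,2]>.034)&(Q[:,2]<.06)];print(n,len(t),t.min(0),t.max(0),Q[:,2].max())
E
```

```text
[[ 0.459 -0.181  0.04 ]
 [ 0.627 -0.176  0.052]
 [ 0.53  -0.387  0.027]
 [ 0.442 -0.086  0.038]
 [ 0.549 -0.176  0.038]
 [ 0.66   0.167  0.041]]
cand 124 [ 0.44584553 -0.21104657  0.03422672] [ 0.48658073 -0.16821212  0.04382075] 0.7843130522129435
```

View pics/c1.png

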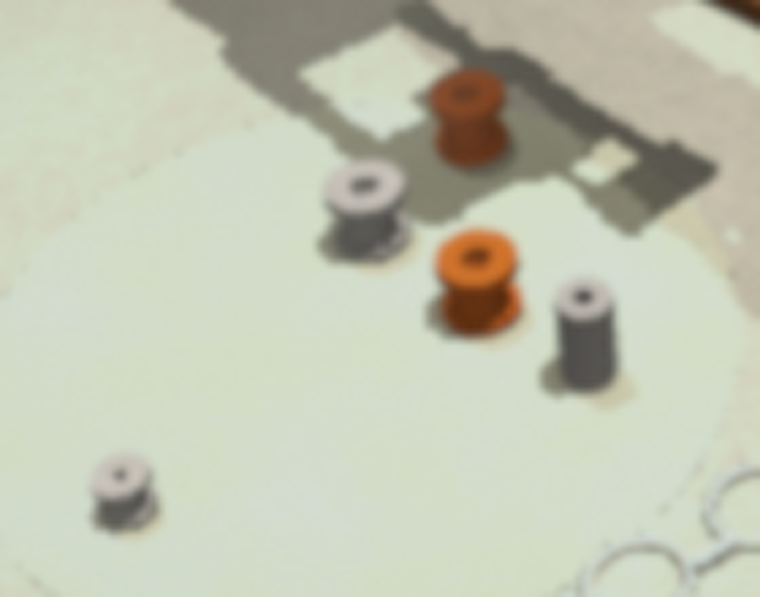

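View pics/w0.png

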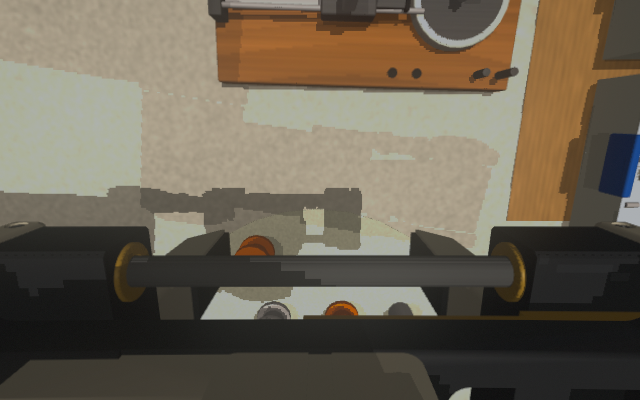

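The crop confirms it. The grey flanged spool, scene (237,232), has a top at z≈0.040 and is the widest grey bush. The sleeve is flangeless, the small bush is at (193,286), and the orange ones aren't meant. The wrist view shows the fixture nearly parallel to x, seen from its -y edge. Next I'll move for a full fixture view.

```bash
python3 -m handwheel '[0,35,20,0,1, 0,35,20,0,1, 0,35,10,0,1, 0,0,0,0,1]' && python3 - <<'E'
from h import *
print(robot.observe()['tool_pos'],robot.observe()['qvel'].round(3) if hasattr(robot.observe()['qvel'],'round') else '')
snap('wrist','w1')
E
```

```text
time: 0.55
tool_pos: [0.5252, 0.1085, 0.2922]
tool_rot: [3.139, -0.002, 1.575]
contact_force: [0.3, -0.2, -0.2]
opening: 0.0917
grip_force: 0.0
[0.52523006 0.10852007 0.29220021] [-0.062  0.01   0.05  -0.041 -0.024 -0.058]
```

View pics/w1.png

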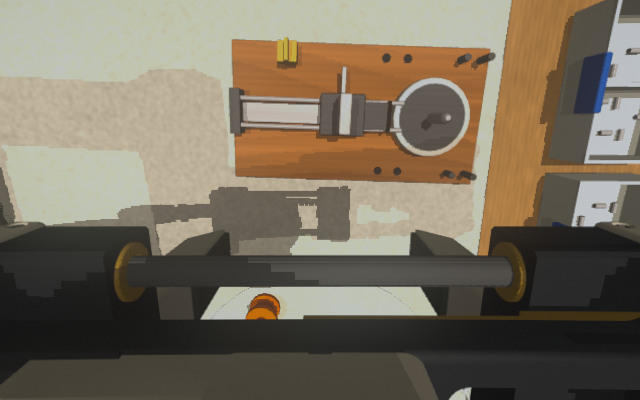

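The wrist view shows the seat centre at about (431,117), the spindle tip (447,118), the tab (345,113), the pointer tip (344,68), and the brass block with its ridge at (288,49). The spool isn't visible here. I'll crop in on the jaw and compute positions.

```bash
python3 - <<'E'
from h import *
a=cv2.imread('pics/w1.png')
cv2.imwrite('pics/c2.png',cv2.resize(a[30:142,260:410],(800,597),interpolation=cv2.INTER_CUBIC))
P,ok=cloud('w1')
sub=np.zeros_like(ok);sub[70:165,385:475]=1
m=sub&ok&(abs(P[...,2]-.040)<.006)
q=P[m];print('seat pts',m.sum(),q.min(0).round(4),q.max(0).round(4),np.median(q[:,2]))
g=cv2.findContours(m.astype(np.uint8),cv2.RETR_EXTERNAL,cv2.CHAIN_APPROX_NONE)[0];g=max(g,key=len)[:,0]
W=onplane('w1',g.astype(float),.04)
c,r=cv2.minEnclosingCircle(W[:,:2].astype(np.float32));print('enclosing',c,r)
from scipy.optimize import least_squares
f=least_squares(lambda p:np.hypot(W[:,0]-p[0],W[:,1]-p[1])-p[2],[*c,r],loss='soft_l1',f_scale=.001);print('fit',f.x)
s=np.zeros_like(ok);s[95:135,425:465]=1
q=P[s&ok&(P[...,2]>.075)];print('tip',len(q),q.mean(0),q[:,2].max())
s=np.zeros_like(ok);s[85:145,325:365]=1
q=P[s&ok&(P[...,2]>.09)];print('tab',len(q),q.min(0),q.max(0),np.median(q,0))
s=np.zeros_like(ok);s[60:96,335:355]=1
q=P[s&ok&(abs(P[...,2]-.048)<.006)];print('pointer',len(q),q.min(0),q.max(0),np.median(q,0))
s=np.zeros_like(ok);s[30:70,270:305]=1
q=P[s&ok&(P[...,2]>.044)];print('ridge',len(q),q.min(0),q.max(0),np.median(q,0))
# board yaw from edges
e=onplane('w1',[(236,177),(468,184),(232,41),(489,49)],.022);print(e.round(4),np.arctan2(e[1,1]-e[0,1],e[1,0]-e[0,0]),np.arctan2(e[3,1]-e[2,1],e[3,0]-e[2,0]))
E
```

```text
seat pts 4650 [0.5995 0.1317 0.034 ] [0.7    0.2211 0.046 ] 0.04009887921480432
enclosing (0.6510933041572571, 0.17569305002689362) 0.04805377498269081
fit [0.6538266  0.17635338 0.04457734]
tip 153 [0.65344735 0.17616488 0.08537679] 0.0911735900835618
tab 500 [0.54382409 0.15991323 0.09001826] [0.55642433 0.19845679 0.09996956] [0.55002756 0.17947905 0.0977826 ]
pointer 142 [0.54224161 0.20032599 0.04713051] [0.56340782 0.23071475 0.05392803] [0.55106885 0.21477445 0.05052628]
ridge 116 [0.48672351 0.23661557 0.04405166] [0.49687297 0.25867346 0.05553775] [0.48911128 0.24777526 0.05363284]
[[0.4194 0.1028 0.022 ]
 [0.7148 0.0946 0.022 ]
 [0.4244 0.2608 0.022 ]
 [0.7205 0.2529 0.022 ]] -0.027820437756020597 -0.026736865712048603
```

View pics/c2.png

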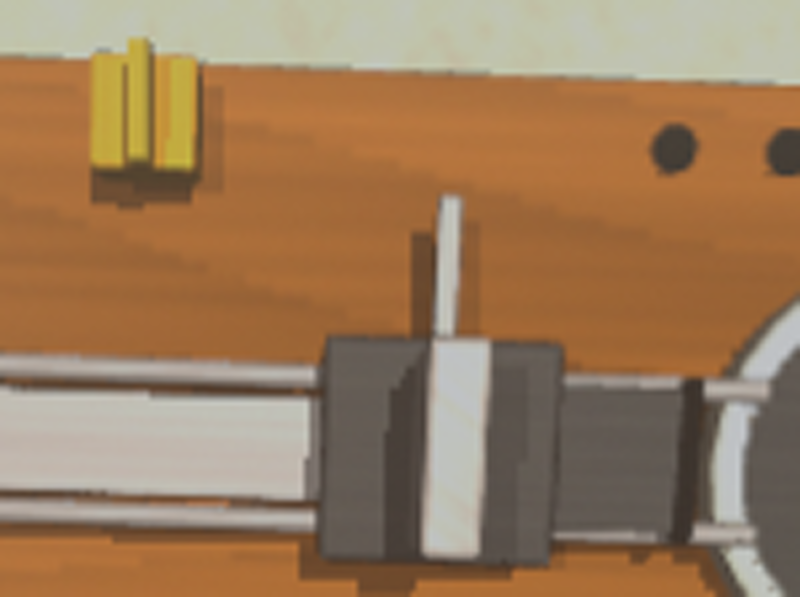

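```bash
python3 -m handwheel '[-14,-27,-2,-0.1455,0.66, -14,-27,-2,-0.1455,0.66, -14,-27,-2,-0.1455,0.66, -14,-27,-2,-0.1455,0.66, -14,-27,-2,-0.1455,0.66, -14,-27,-2,-0.1455,0.66, -14,-27,-2,-0.1455,0.66, -14,-27,-2,-0.1455,0.66]' >/dev/null && python3 -m handwheel '[-14,-27,-2,-0.1455,0.66, -14,-27,-2,-0.1455,0.66, -14,-27,-2,-0.1455,0.66, 0,0,0,0,0.66, 0,0,0,0,0.66]' && python3 - <<'E'
from h import *
snap('wrist','w2')
z=load('w2');P,ok=cloud('w2')
c=np.array([.464,-.19])
m=ok&(abs(P[...,2]-.040)<.004)&(np.hypot(P[...,0]-c[0],P[...,1]-c[1])<.04)
g=cv2.findContours(m.astype(np.uint8),cv2.RETR_EXTERNAL,cv2.CHAIN_APPROX_NONE)[0];g=max(g,key=len)[:,0]
print(m.sum(),g.min(0),g.max(0),np.median(P[m],0))
W=onplane('w2',g.astype(float),.04)
from scipy.optimize import least_squares
f=least_squares(lambda p:np.hypot(W[:,0]-p[0],W[:,1]-p[1])-p[2],[*c,.022],loss='soft_l1',f_scale=.001);print('fit',f.x)
print(robot.observe()['tool_pos'],robot.observe()['tool_rot'])
E
```

```text
time: 1.9
tool_pos: [0.3702, -0.1926, 0.2682]
tool_rot: [-3.141, 0.001, -0.031]
contact_force: [-0.3, 0.4, -0.2]
opening: 0.0606
grip_force: 0.0
1209 [291  69] [330 111] [ 0.46473524 -0.18450363  0.03987723]
fit [ 0.46398874 -0.18453495  0.02129788]
[ 0.37063055 -0.19203054  0.26836595] [-3.14093252e+00  6.96570247e-04 -2.92942884e-02]
```

View pics/w2.png

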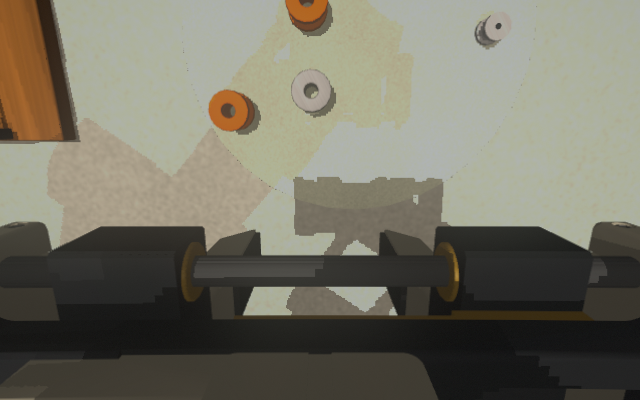

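The grey spool is at (311,91), between the oranges at (231,110) and (307,8). It measures (0.464, -0.1845), radius 21.3 mm, top z 0.0399, which matches. I'll go for the grasp.

```bash
python3 -m handwheel '[31,2.5,-30,0,0.66, 31,2.5,-30,0,0.66, 31.5,2.5,-30,0,0.66, 0,0,-35,0,0.66, 0,0,-35,0,0.66, 0,0,-20,0,0.66, 0,0,0,0,0.66, 0,0,0,0,0.66]'
```

```text
time: 2.75
tool_pos: [0.465, -0.1839, 0.0891]
tool_rot: [-3.142, 0.0, -0.028]
contact_force: [0.4, 0.1, 0.0]
opening: 0.0605
grip_force: 0.0
```

```bash
python3 -m handwheel '[0,0,-25,0,0.66, 0,0,-20,0,0.66, 0,0,-10,0,0.66, 0,0,-4,0,0.66, 0,0,0,0,0.66, 0,0,0,0,0.66]' && python3 -m handwheel '[0,0,0,0,0.3, 0,0,0,0,0.3, 0,0,0,0,0.3, 0,0,0,0,0.3, 0,0,0,0,0.3, 0,0,0,0,0.3]' 30
```

```text
time: 3.35
tool_pos: [0.4652, -0.1848, 0.0307]
tool_rot: [3.141, -0.002, -0.03]
contact_force: [-0.1, 0.4, -0.0]
opening: 0.0605
grip_force: 0.0
time: 3.95
tool_pos: [0.4648, -0.1847, 0.0302]
tool_rot: [3.141, -0.001, -0.03]
contact_force: [-1.5, -0.2, 4.7]
opening: 0.0435
grip_force: 30.0
```

```bash
python3 -m handwheel '[0,0,15,0,0.3, 0,0,40,0,0.3, 0,0,45,0,0.3, 0,0,30,0,0.3]' && python3 -m handwheel '[15,28,0,0,0.3, 24,45,0,0,0.3, 24,45,0,0,0.3, 24,45,0,0,0.3, 24,45,0,0,0.3, 24,45,0,0,0.3, 20,45,0,0,0.3, 15,30,0,0,0.3]' && python3 -m handwheel '[9.5,20,0,0,0.3, 5,8,0,0,0.3, 4.5,4,0,0,0.3, 0,0,0,0,0.3, 0,0,0,0,0.3, 0,0,0,0,0.3]' && python3 - <<'E'
from h import *
snap('wrist','w3');snap('side','d3');snap('scene','s3')
a=cv2.imread('pics/d3.png');b=cv2.imread('pics/s3.png')
def crop(n,img):
    z=load(n);K=np.array([[z['K'][0],0,z['K'][2]],[0,z['K'][1],z['K'][3]],[0,0,1]]);W=z['W']
    p=cv2.projectPoints(np.array([[.653,.176,.11]]),cv2.Rodrigues(W[:3,:3])[0],W[:3,3],K,z['D'])[0].ravel();print(n,p)
    u,v=p.astype(int);return cv2.resize(img[max(0,v-60):v+60,max(0,u-40):u+40],(400,600),interpolation=cv2.INTER_CUBIC)
cv2.imwrite('pics/c3.png',np.hstack([crop('d3',a),crop('s3',b)]))
E
```

```text
time: 4.35
tool_pos: [0.4648, -0.1846, 0.162]
tool_rot: [3.141, -0.001, -0.03]
contact_force: [0.3, -0.6, -1.6]
opening: 0.0431
grip_force: 30.0
time: 5.15
tool_pos: [0.6323, 0.1425, 0.1588]
tool_rot: [-3.141, 0.001, -0.028]
contact_force: [0.4, -0.3, -2.3]
opening: 0.0434
grip_force: 30.0
time: 5.75
tool_pos: [0.651, 0.1699, 0.1599]
tool_rot: [3.141, 0.0, -0.031]
contact_force: [-0.2, 0.0, -1.2]
opening: 0.0434
grip_force: 30.0
d3 [272.02498224 208.57253633]
s3 [361.39960789 180.4672097 ]
```

View pics/c3.png

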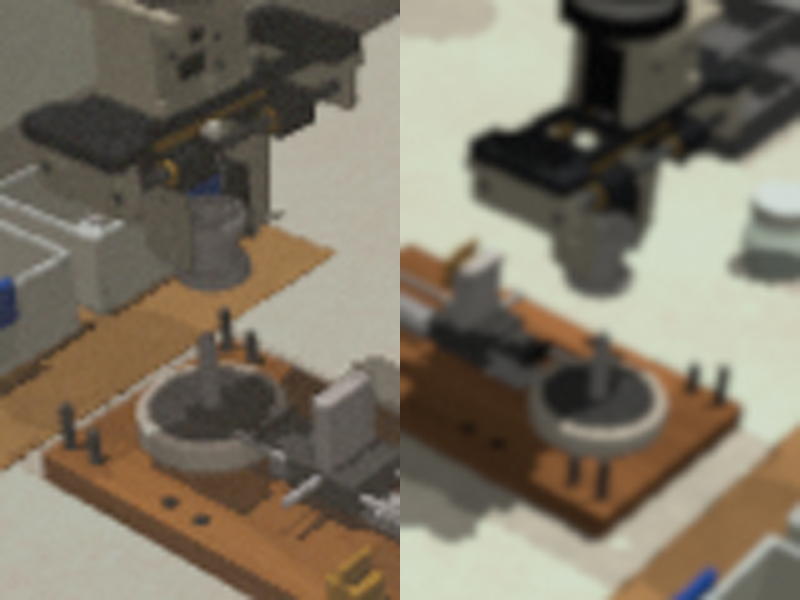

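The crops show the spool held upright above the fixture, at about side (272,208) and scene (361,180), with the spindle below. The arm fell slightly short. I'll correct, then measure the spool against the spindle in both fixed cameras.

```bash
python3 -m handwheel '[3,6.3,0,0,0.3, 0,0,0,0,0.3, 0,0,0,0,0.3]' && cat > rel.py <<'E'
from h import *
from scipy.optimize import least_squares
t=robot.observe();print(np.round(t['tool_pos'],4));dz=t['tool_pos'][2]-.030
def fit(q,r,C):
    # surface points lie on the cylinder
    f=least_squares(lambda p:np.hypot(q[:,0]-p[0],q[:,1]-p[1])-r,q[:,:2].mean(0)+.5*r*(q[:,:2].mean(0)-C[:2])/np.linalg.norm(q[:,:2].mean(0)-C[:2]),loss='soft_l1',f_scale=.001);return f.x
for n in('side','scene'):
    snap(n,n+'r');P,ok=cloud(n+'r');W=load(n+'r')['W'];C=-W[:3,:3].T@W[:3,3]
    near=ok&(np.hypot(P[...,0]-.6535,P[...,1]-.176)<.035)
    q=P[near&(P[...,2]>dz+.001)&(P[...,2]<dz+.009)];s=P[near&(P[...,2]>.05)&(P[...,2]<.084)&(np.hypot(P[...,0]-.6535,P[...,1]-.176)<.012)]
    a=fit(q,.022,C);b=fit(s,.006,C);print(n,len(q),len(s),a.round(4),b.round(4),'spool-spindle',(a-b).round(4))
E
python3 rel.py
```

```text
time: 6.2
tool_pos: [0.6542, 0.1777, 0.1597]
tool_rot: [3.141, 0.0, -0.029]
contact_force: [-0.1, -0.1, -1.5]
opening: 0.0431
grip_force: 30.0
[0.6542 0.1777 0.1597]
side 65 39 [0.6558 0.1751] [0.6552 0.1737] spool-spindle [0.0006 0.0015]
scene 43 33 [0.6518 0.1756] [0.6552 0.1735] spool-spindle [-0.0034  0.0021]
```

```bash
python3 -m handwheel '[0,-1.4,-15,0,0.3, 0,0,-12,0,0.3, 0,0,0,0,0.3, 0,0,0,0,0.3, 0,0,0,0,0.3]' && python3 rel.py
```

```text
time: 6.8
tool_pos: [0.6545, 0.1761, 0.1334]
tool_rot: [-3.142, -0.001, -0.03]
contact_force: [-1.0, 0.4, -1.3]
opening: 0.0432
grip_force: 30.0
[0.6545 0.1761 0.1334]
side 60 40 [0.6565 0.174 ] [0.6557 0.1729] spool-spindle [0.0008 0.0011]
scene 47 32 [0.6517 0.1743] [0.6548 0.1727] spool-spindle [-0.0031  0.0015]
```

```bash
python3 -m handwheel '[0,0,-5,0,0.3, 0,0,-5,0,0.3, 0,0,-5,0,0.3, 0,0,0,0,0.3]'
```

```text
time: 7.3
tool_pos: [0.6535, 0.1759, 0.1164]
tool_rot: [3.141, 0.002, -0.03]
contact_force: [-0.2, 0.3, -0.9]
opening: 0.0435
grip_force: 30.0
```

```bash
python3 -m handwheel '[0,0,-4,0,0.3, 0,0,-4,0,0.3, 0,0,-2,0,0.3, 0,0,0,0,0.3]'
```

```text
time: 7.7
tool_pos: [0.6544, 0.1758, 0.1075]
tool_rot: [3.141, -0.0, -0.03]
contact_force: [2.0, -1.0, -3.0]
opening: 0.0429
grip_force: 30.0
```

```bash
python3 -m handwheel '[0,0,-6,0,0.3, 0,0,-6,0,0.3, 0,0,-6,0,0.3, 0,0,0,0,0.3]' && python3 -m handwheel '[0,0,-6,0,0.3, 0,0,-5,0,0.3, 0,0,-3,0,0.3, 0,0,0,0,0.3]'
```

```text
time: 8.1
tool_pos: [0.6544, 0.1757, 0.0887]
tool_rot: [3.141, -0.0, -0.03]
contact_force: [3.4, -1.8, -3.2]
opening: 0.0434
grip_force: 30.0
time: 8.5
tool_pos: [0.6544, 0.1758, 0.0752]
tool_rot: [3.141, -0.0, -0.03]
contact_force: [4.6, -0.7, -4.1]
opening: 0.0428
grip_force: 30.0
```

```bash
python3 -m handwheel '[0.7,-0.2,-2,0,0.3, 0,0,-2,0,0.3, 0,0,-1,0,0.3, 0,0,0,0,0.3]' && python3 -m handwheel '[0,0,-1,0,0.3, 0,0,0,0,0.3, 0,0,0,0,0.3]'
```

```text
time: 8.9
tool_pos: [0.6546, 0.1759, 0.0704]
tool_rot: [3.142, 0.001, -0.03]
contact_force: [2.0, -0.4, -2.9]
opening: 0.0433
grip_force: 30.0
time: 9.2
tool_pos: [0.6546, 0.1759, 0.0703]
tool_rot: [3.142, 0.0, -0.03]
contact_force: [-0.7, -0.6, 4.4]
opening: 0.0431
grip_force: 30.0
```

It is seated: the z force rose and TCP z stopped at 0.070. I'll release and lift.

```bash
python3 -m handwheel '[0,0,0,0,0.66, 0,0,0,0,0.66, 0,0,0,0,0.66, 0,0,0,0,0.66]' && python3 -m handwheel '[0,0,10,0,0.66, 0,0,25,0,0.66, 0,0,40,0,0.66, 0,0,40,0,0.66, -20,0,30,0.14,0.66, -25,0,0,0.14,0.66, -25,0,0,0.14,0.66, -25,0,0,0.14,0.66]'
```

```text
time: 9.6
tool_pos: [0.6547, 0.1759, 0.0694]
tool_rot: [3.142, 0.001, -0.03]
contact_force: [-0.1, 0.2, 0.3]
opening: 0.0602
grip_force: 0.0
time: 10.4
tool_pos: [0.559, 0.1758, 0.2159]
tool_rot: [3.141, -0.001, 0.536]
contact_force: [-0.9, -0.0, -0.4]
opening: 0.0607
grip_force: 0.0
```

```bash
python3 -m handwheel '[-1,-9,11,0.144,0.66, -1,-9,11,0.144,0.66, -1,-9,11,0.144,0.66, -1,-9,11,0.144,0.66, -1,-9,11,0.144,0.66, -1,-9,11,0.144,0.66, -1,-7,9,0.144,0.66, 0,0,0,0,0.66]' >/dev/null; python3 -m handwheel '[0,0,0,0,0.66, 0,0,0,0,0.66]' && python3 - <<'E'
from h import *
snap('wrist','w4');a=cv2.imread('pics/w4.png')
cv2.imwrite('pics/c4.png',cv2.resize(a[20:170,240:500],(800,462),interpolation=cv2.INTER_CUBIC))
P,ok=cloud('w4')
q=P[ok&(np.hypot(P[...,0]-.6538,P[...,1]-.176)<.019)&(P[...,2]>.06)&(P[...,2]<.086)];print('spool top z',np.percentile(q[:,2],[5,25,50,75,95]).round(4))
q=P[ok&(P[...,2]>.094)&(P[...,2]<.103)&(abs(P[...,0]-.55)<.02)&(abs(P[...,1]-.178)<.035)];print('tab',q.min(0),q.max(0),np.median(q,0))
E
```

```text
time: 11.4
tool_pos: [0.5526, 0.1151, 0.2893]
tool_rot: [-3.141, -0.0, 1.536]
contact_force: [0.1, 0.6, -0.7]
opening: 0.0607
grip_force: 0.0
spool top z [0.0775 0.0792 0.0799 0.0805 0.0817]
tab [0.54412397 0.15937373 0.09492424] [0.55641634 0.19917728 0.10106497] [0.55037118 0.17990589 0.09785654]
```

View pics/c4.png

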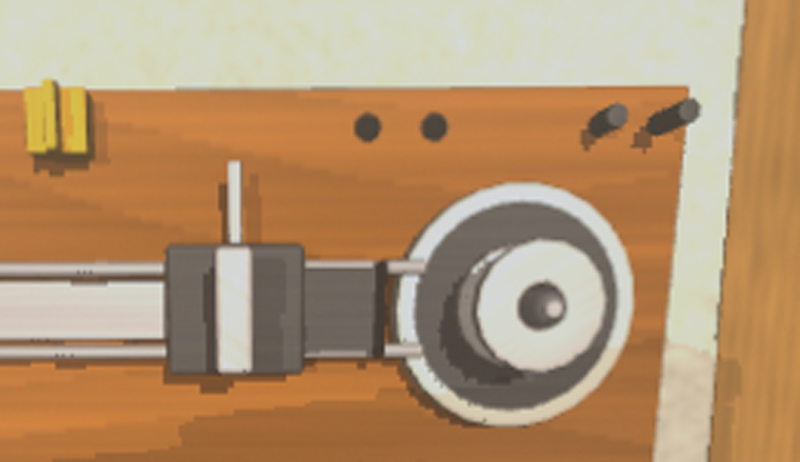

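The spool is fully seated: its top is at z 0.080 and the spindle tip shows through at crop (542,305). The tab is at (0.5504, 0.1797). Moving over it now.

```bash
python3 -m handwheel '[-1,32,-30,0,0.6, -1.2,32,-40,0.006,0.6, 0,0,-40,0,0.6, 0,0,-35,0,0.6, 0,0,-15,0,0.6, 0,0,0,0,0.6, 0,0,0,0,0.6]'
```

```text
time: 12.15
tool_pos: [0.5509, 0.1783, 0.1309]
tool_rot: [3.142, 0.0, 1.544]
contact_force: [0.8, 0.1, -0.2]
opening: 0.0552
grip_force: 0.0
```

```bash
python3 -m handwheel '[0,0.7,-25,0,0.6, 0,0,-18,0,0.6, 0,0,-8,0,0.6, 0,0,0,0,0.6, 0,0,0,0,0.6]' && python3 -m handwheel '[0,0,0,0,0, 0,0,0,0,0, 0,0,0,0,0, 0,0,0,0,0, 0,0,0,0,0, 0,0,0,0,0, 0,0,0,0,0]' 50 && python3 - <<'E'
from h import *
snap('wrist','w5');a=cv2.imread('pics/w5.png');cv2.imwrite('pics/w5.png',a)
q=onplane('w1',[(286.2,48.8),(344.4,67.5)],.0);z=load('w1')
r=onplane('w1',[(286.2,48.8)],.0536)[0];p=onplane('w1',[(344.4,67.5)],.0505)[0]
x=np.array([np.cos(-.0275),np.sin(-.0275)]);print(r,p,'travel',(p-r)[:2]@x)
E
```

```text
time: 12.65
tool_pos: [0.5515, 0.1789, 0.081]
tool_rot: [3.139, -0.0, 1.544]
contact_force: [0.4, -0.5, 0.8]
opening: 0.0549
grip_force: 0.0
time: 13.35
tool_pos: [0.5508, 0.1787, 0.0797]
tool_rot: [3.141, -0.0, 1.544]
contact_force: [0.3, -1.2, 0.2]
opening: 0.0118
grip_force: 50.0
[0.48934334 0.24700978 0.0536    ] [0.55218958 0.22909583 0.0505    ] travel 0.0633150464447585
```

View pics/w5.png

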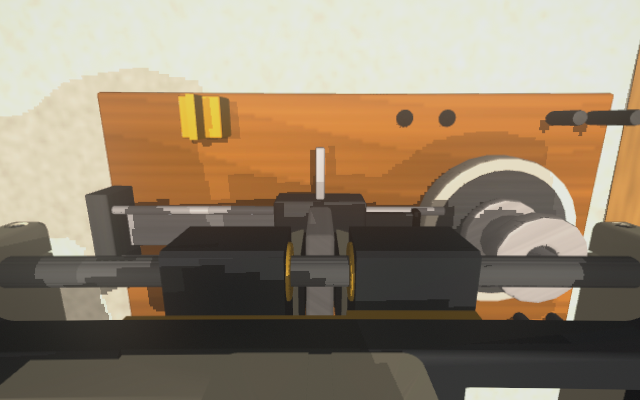

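The tab is held at about (320,270). The pointer is at (320,150) and the brass block at (203,118). Estimated travel is 63 mm, so I'll draw 60 mm along fixture -x and then measure closely.

```bash
python3 -m handwheel '[-4,0.1,0,0,0, -10,0.3,0,0,0, -12,0.3,0,0,0, -12,0.35,0,0,0, -12,0.35,0,0,0, -7,0.2,0,0,0, -3,0.1,0,0,0, 0,0,0,0,0]' && python3 -m handwheel '[0,0,0,0,0, 0,0,0,0,0]' && python3 - <<'E'
from h import *
snap('wrist','w6');a=cv2.imread('pics/w6.png')
cv2.imwrite('pics/c6.png',cv2.resize(a[85:205,250:410],(800,600),interpolation=cv2.INTER_CUBIC))
E
```

```text
time: 14.2
tool_pos: [0.4912, 0.1805, 0.0797]
tool_rot: [3.139, -0.0, 1.544]
contact_force: [5.5, 0.3, -5.6]
opening: 0.0119
grip_force: 50.0
time: 14.4
tool_pos: [0.4916, 0.1805, 0.0797]
tool_rot: [3.139, -0.0, 1.544]
contact_force: [6.0, 0.1, -5.0]
opening: 0.0121
grip_force: 50.0
```

View pics/c6.png

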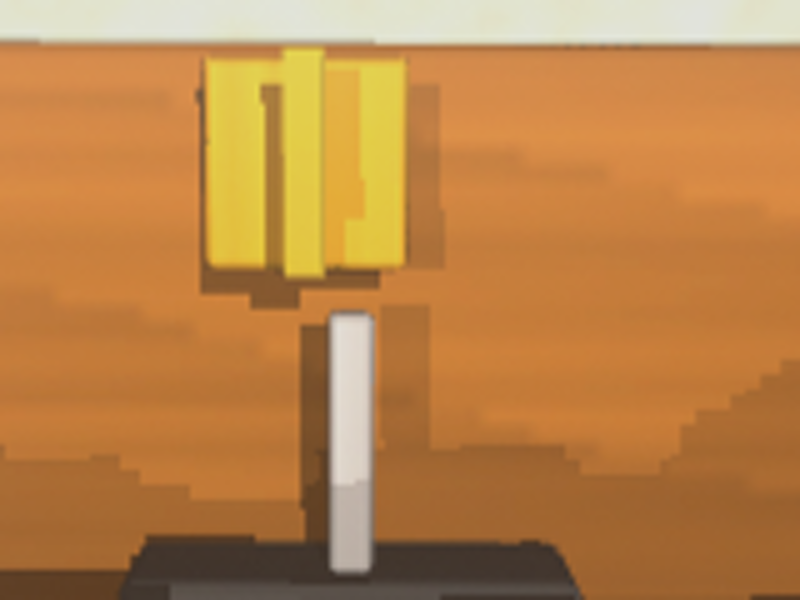

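In the crop the ridge centre is at (304,160) and the pointer centre at (351,320), so more travel is needed. I'll compute how much.

```bash
cat > fin.py <<'E'
from h import *
def run(f,ridge,ptr,U,yaw=-.0275):
    x=np.array([np.cos(yaw),np.sin(yaw)]);y=np.array([-x[1],x[0]])
    P,ok=cloud(f)
    cv=lambda c:(250+(c[0]+.5)/5-.5,85+(c[1]+.5)/5-.5)
    for name,c in (('ridge',ridge),('ptr',ptr)):
        uv=np.array([cv(k) for k in c]);print(name,'depth z',bydepth(f,uv)[:,2].round(4))
    for hr,hp in ((.0535,.0505),(.048,.048)):
        r=onplane(f,[cv(k) for k in ridge],hr)[:,:2];p=onplane(f,[cv(k) for k in ptr],hp)[:,:2]
        print(hr,hp,'ridge',(r@x).round(4),'ptr',(p@x).round(4),'diff',((p@x).mean()-(r@x).mean()).round(4))
E
python3 - <<'E'
from fin import *
run('w6',[(283,90),(283,240),(325,90),(325,240)],[(330,330),(330,450),(373,330),(373,450)],0)
P,ok=cloud('w6')
u0,u1=307,318
z=load('w6')['d']
for v in (100,120,125):print(v,P[v,300:322,2].round(4))
for v in (155,165):print(v,P[v,312:328,2].round(4))
E
```

```text
ridge depth z [0.0423 0.0419 0.0431 0.0417]
ptr depth z [0.0492 0.0504 0.0499 0.0497]
0.0535 0.0505 ridge [0.4797 0.4795 0.4838 0.4838] ptr [0.4842 0.4842 0.4887 0.4888] diff 0.0048
0.048 0.048 ridge [0.4795 0.4793 0.4838 0.4837] ptr [0.4842 0.4842 0.4888 0.4888] diff 0.0049
100 [0.0417 0.042  0.0416 0.0409 0.0426 0.042  0.0422 0.0547 0.0544 0.0531
 0.0537 0.0541 0.0535 0.0546 0.0545 0.0424 0.0431 0.0421 0.0417 0.0428
 0.0416 0.0415]
120 [0.0419 0.0415 0.0414 0.0422 0.0421 0.0431 0.0415 0.054  0.0536 0.0549
 0.0534 0.0541 0.0552 0.0544 0.0537 0.0425 0.041  0.0409 0.0426 0.0418
 0.0424 0.0418]
125 [0.0414 0.0421 0.041  0.0425 0.0404 0.042  0.0427 0.0546 0.0531 0.0536
 0.0534 0.0536 0.0538 0.055  0.0554 0.0427 0.0436 0.0414 0.0413 0.0422
 0.0415 0.0418]
155 [0.0221 0.0215 0.0226 0.0502 0.0502 0.0493 0.0504 0.0489 0.0517 0.0512
 0.0502 0.0511 0.0503 0.0226 0.0214 0.0214]
165 [0.0212 0.0212 0.0233 0.0498 0.049  0.0516 0.0504 0.0503 0.0501 0.0507
 0.0504 0.0515 0.0498 0.0224 0.0213 0.0212]
```

```bash
python3 -m handwheel '[-2.5,0.1,0,0,0, -2.3,0,0,0,0, 0,0,0,0,0, 0,0,0,0,0, 0,0,0,0,0]' && python3 - <<'E'
from h import *
snap('wrist','w7');a=cv2.imread('pics/w7.png')
cv2.imwrite('pics/c7.png',cv2.resize(a[85:205,250:410],(800,600),interpolation=cv2.INTER_CUBIC))
P,ok=cloud('w7');x=np.array([np.cos(-.0275),np.sin(-.0275)])
# automatic edges by height, subset rows
def cols(v0,v1,h):
    o=[]
    for v in range(v0,v1):
        c=np.where(abs(P[v,295:345,2]-h)<.003)[0]+295
        if 6<=len(c)<=12:o.append([(c[0]+c[-1])/2,v])
    return np.array(o)
r=cols(98,137,.054);p=cols(150,178,.0503)
R=onplane('w7',r,.0535)[:,:2]@x;Q=onplane('w7',p,.0505)[:,:2]@x
print(len(r),len(p),R.mean(),R.std(),Q.mean(),Q.std(),'diff mm',(Q.mean()-R.mean())*1e3,r[:,0].mean(),p[:,0].mean())
E
```

```text
time: 14.95
tool_pos: [0.4869, 0.1806, 0.0797]
tool_rot: [3.139, -0.0, 1.544]
contact_force: [6.6, 0.3, -4.9]
opening: 0.0119
grip_force: 50.0
39 28 0.4815574698833967 2.1188430740632713e-07 0.4815535065782507 4.874199572508954e-05 diff mm -0.0039633051460152835 319.5 319.48214285714283
```

View pics/c7.png

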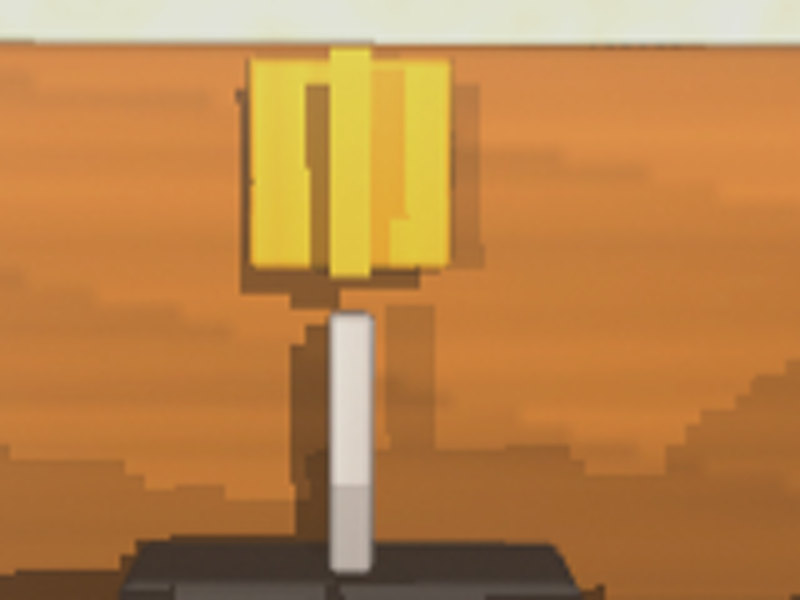

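The ridge (351,160) and pointer (351,320) are in line, with a difference of about 0.0 mm. I'll confirm it's steady and the spool is still seated, then hand in.

```bash
python3 -m handwheel '[0,0,0,0,0, 0,0,0,0,0, 0,0,0,0,0, 0,0,0,0,0, 0,0,0,0,0]' && python3 - <<'E'
from h import *
snap('wrist','w8');P,ok=cloud('w8')
c=lambda v0,v1,h:np.mean([np.mean(np.where(abs(P[v,295:345,2]-h)<.003)[0])+295 for v in range(v0,v1)])
print('cols',c(100,135,.054),c(152,176,.0503))
snap('scene','s8');P,ok=cloud('s8')
q=P[ok&(np.hypot(P[...,0]-.6538,P[...,1]-.176)<.022)&(P[...,2]>.07)&(P[...,2]<.087)];print('spool top',len(q),np.median(q[:,2]))
print(robot.hand_in())
E
```

```text
time: 15.5
tool_pos: [0.4869, 0.1806, 0.0797]
tool_rot: [3.139, -0.001, 1.544]
contact_force: [5.6, 0.8, -4.6]
opening: 0.0116
grip_force: 50.0
cols 319.51836734693876 319.4837962962963
spool top 72 0.07983104957725773
the job is handed in; nothing more can be done
None
```

The spool is fully seated on the spindle and released, and the jaw is held steady with its pointer in line with the brass ridge (0.0 mm measured offset); the job is handed in at about 15.6 s.

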